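# Proof-check a test stand's clamp screw and lift its hold

## Robot

A 6-joint arm with a two-finger parallel gripper is mounted at the origin on the work surface. World frame = base frame: x ahead of the robot, y to its left, z up, the work surface at z = 0. Lengths are in m, angles in degrees, forces in N, time in s.
With the tool pointing down it reaches from about 0.225 to 0.725 m from the base axis. Payload 3.1 kg.
Tool frame: the origin (TCP) lies at the very end of the fingers, on their centre line; the grasp point (between the pads) lies 19 mm behind it; y points along the fingers, x is the direction in which the jaws open and shut, and the axes are right-handed (so a half turn about y gives the same grasp; the last joint's range is limited). The gripper opens to 85 mm and grips with 20 to 120 N. Pads are 22 mm wide; open, the fingers measure 114 mm over their backs; the gripper's body (76 mm by 85 mm) begins 54 mm behind the grasp point. The pads swing forward as they close: fully open they stand 13 mm farther back than shut.
Start: joints at [66.818, 2.75, 5.684, 92.934, 0, 82.678], TCP at [0.143, 0.505, 0.231] pointing down, gripper open.
Joint ranges: [-166.93, 166.93], [-56.73, 111.36], [-69.38, 81.34], [-121.58, 131.49], [-85.45, 84.26], [-180, 180]. Speed limits (degrees/s): [159.86, 159.86, 180, 180, 180, 180].

## Interface

Orientations are given as a 3x3 rotation matrix whose columns are the frame's x, y, z axes.
In Python, from cell import bot gives the robot as it stands.
- The arm moves only by the shell command python3 -m jog 'ROWS' [OPENING]. ROWS is JSON, a list of rows, each a list of 4 numbers: the shift along the world's x, y, z in units of 10 cm (1.0 is 10 cm), then the turn about the world's z in units of 2 pi rad (1.0 is 2 pi rad). In form: [[dx, dy, dz, spin], ...]. A call has 1 to 20 rows; each row shifts and turns the commanded pose from where the row before left it; what a row does not reach is not made up. A row lasts 1/12 s, in which the tool goes at most 41.7 mm and 7.16 degrees, less where a joint would pass 70% of its speed; a pose out of reach is approached as far as the arm can. A call with a number of a shift or a turn outside -1 to 1 is refused whole. A call with a gripper value outside its range is refused whole. OPENING is the opening, from -1 (shut) to 1 (fully open), set as the call begins (- or left out, the last holds). The fingers move at their own pace and stop on an object; the grip force is fixed at half the most. Time passes only in rows, so rows that do not move let the fingers close. It gives the time, the measured TCP pose, the force and the opening at its end, in the units of the state.
- bot.get_obs(): the state, without advancing time (a new reading comes with each control period).
- bot.get_image(name): name is "side" or "top" or "wrist"; returns a dict with "frame" (480x640x3 uint8, blue, green, red), "fx", "fy", "cx", "cy" (pixels), "position" and "rotation" of the camera in the world; the wrist camera has in their place "hand_eye" (4x4, takes a point from camera to tool coordinates, whose origin is the TCP and whose axes are the tool frame's). Camera axes: x right, y up, looking along -z (the intrinsics and any distortion apply to the point x, -y, -z); pixel columns grow to the right and rows downward; lengths in m; the calibration is good to about 2 mm. A picture is of the moment at which its call begins: read the wrist's pose just before it. There is no depth.
- bot.sign_off(): hands the job in, once; it reports no verdict.
The state is a dict: "time": time; "qpos": joint angles; "qd": joint speeds; "tau": joint torques, N m; "eef_pos": TCP position; "tool_rot": TCP orientation; "wrist_force": force on the tool from outside, world axes, zero at the start; "wrist_torque": the same for the moment, N m; "finger_gap": opening from 0.0 (shut) to 1.0 (fully open).
Only numpy, scipy, OpenCV 4.12 (cv2) and the standard library are available. Lean on these libraries where they do the work, as an engineer would, in place of code of your own. Each camera call takes 0.05 s, during which the arm holds its last target.

## Task

Proof-check the tightened clamp screw on the test stand: swing the orange-knobbed torque handle clockwise (seen from above) through its free play, press it on gently until the pointer stands in the green band, hold it there for two seconds without entering the red band, and let it spring back; the screw itself must not turn. Once it has held, take the red hold marker off the stand and set it down upright, not dropped, in the empty compartment of the blue tray, leaving the white marker standing in the other compartment.

Things in the scene. Friction and masses are not known exactly. Their poses are not given: they have to be found in the camera images.
- screw_axis (a point): Point on the vertical axis of the brass clamp screw, 92 mm above the table, in the middle of the stand's grey split block. The stand is fixed: dark base plate 130 x 285 mm, 12 mm thick; upright bracket and aluminium drum, up to 124 mm high, 70 to 130 mm from the screw towards its +y. Axes are the stand's: z up, -x towards the robot (within 0.3 rad).
- knob_center (a point): Centre of the upright orange knob of the torque handle: round, 26 mm in diameter, from 101 to 147 mm above the table (this point: 124 mm). It stands on a flat steel arm 18 mm wide (top at 101 mm) and circles the screw axis at radius 130 mm, on the robot's side. A black pointer on the far side of the axis shows the torque on a white-green-red scale.
- torque_handle (a joint): Spring deflection of the torque handle against its hub, rad = pointer reading: 0 at rest, grows as the knob is pushed clockwise seen from above. White below 0.20, green 0.20 to 0.38, red 0.38 to 0.56. Spring 3.5 N m/rad: mid-green (0.29) takes about 1 N m, 8 N at the knob. It springs back when let go.
- free_play (a joint): Free play of the hub (with its scale) on the screw, rad, 0 to 0.6, growing clockwise from above; starts at 0 to 0.35. Light friction (0.06 N m); bites on the screw at 0.6, only then does the pointer climb. The knob's angle is free_play + torque_handle. At free_play 0 the arm points 0.45 rad anticlockwise of the stand's -x, at 0.6 0.15 rad clockwise of it.
- clamp_screw (a joint): Angle turned by the clamp screw in rad, clockwise positive, 0 at the start. It is tight and should stay at 0; it slips above about 2 N m (past the red band).
- red_marker_center (a point): Centre (43 mm above its underside) of the loose red hold marker: 86 mm tall, round steel foot 56 mm in diameter and 10 mm thick, stem 18 mm in diameter, red cylindrical head 30 mm in diameter from 50 to 86 mm above its underside; about 0.16 kg. It stands on the stand's base plate (12 mm above the table), 112 mm from the screw axis towards the stand's -y.
- tray_free (a point): Centre of the inner floor (5 mm above the table) of the empty compartment of the blue tray. The tray is fixed, 180 x 110 x 35 mm, walls 5 mm, divided across its middle; the empty compartment is 82 mm (x) by 100 mm (y) inside, at the tray's -x end. Axes are the tray's. The tray stands to the left or right of the stand.
- white_marker_center (a point): Centre of the white marker, same shape and size as the red one, standing in the other compartment of the tray. It is to be left standing there.
Things that resemble listed ones, but are neither listed nor needed, are in the scene too. Leave any purple look-alike of the part that bears red_marker_center alone. Of the things shaped like the part that bears tray_free, the blue one is meant.

How it is judged (in metres and radians):
On the way, in this order (a step that is already met when the one before it is completed fails the run):
1. the pointer is held in the green band (0.18 to 0.40 rad) for at least 1 s, with the free play taken up and the red marker still in its place on the stand (value of joint torque_handle between 0.18 and 0.4 rad and value of joint free_play above 0.57 rad and distance of red_marker_center from where it was at the start of the episode below 0.03 m), for 1 s.
2. the handle has been let spring back (reading below 0.06 rad), the red marker still in its place (value of joint torque_handle below 0.06 rad and distance of red_marker_center from where it was at the start of the episode below 0.03 m), for 0.2 s.
At the end, for the whole second after the job is handed in: The red marker stands upright (within 0.12 rad) and at rest on the floor of the tray's empty compartment, the white marker still stands (within 0.12 rad, moved less than 50 mm), the torque handle has sprung back (within 0.06 rad of 0) and the clamp screw is within 0.06 rad of where it was (value of joint torque_handle between -0.06 and 0.06 rad and value of joint clamp_screw between -0.06 and 0.06 rad and x of red_marker_center in the frame of tray_free between -0.035 and 0.035 m and y of red_marker_center in the frame of tray_free between -0.045 and 0.045 m and z of red_marker_center in the frame of tray_free between 0.036 and 0.048 m and angle between each of red_marker, white_marker's own z axis and vertical below 0.12 rad and linear speed of red_marker below 0.02 m/s and distance of white_marker_center from where it was at the start of the episode below 0.05 m); the robot touches nothing.
It fails at once if the handle is pushed beyond 0.43 rad (into the red) (value of joint torque_handle above 0.43 rad).
It fails at once if the clamp screw turns by more than 0.06 rad (value of joint clamp_screw above 0.06 rad or value of joint clamp_screw below -0.06 rad).
It fails at once if the red marker is dropped: away from its place, out of the fingers and still more than 30 mm above where it should stand (distance of red_marker_center from where it was at the start of the episode above 0.13 m and height (world z) of red_marker_center above 0.078 m and contact force between the fingers and red_marker below 0.01 N).
It fails at once if the white marker is knocked over (angle between white_marker's own z axis and vertical above 0.5 rad).
It also fails if it takes over 64 s, if anything falls off the work surface, if the arm or the gripper's body presses on something with over 40 N, if the wrist force passes 120 N, or if a joint passes its speed limit or range.

## Working session

There is one attempt and no reset: what is moved stays moved. The work goes in short steps, Python scripts to look and compute and a shell command to move; the robot and the scene stay as the last step left them, time stands still between calls to the robot, and variables do not carry over. Pictures are saved under pics/ and viewed, and the job is handed in when it is done.

```bash
ls; mkdir -p pics; python3 - <<'E'
from cell import bot
import cv2,json
o=bot.get_obs();print(o)
for n in("side","top","wrist"):
    d=bot.get_image(n);cv2.imwrite(f"pics/{n}0.png",d["frame"])
    print(n,{k:(v.tolist() if hasattr(v,'tolist') else v) for k,v in d.items() if k!="frame"})
E
```

```text
pics
{'time': 0.0, 'qpos': array([ 6.68176720e+01,  2.79352121e+00,  5.59141428e+00,  9.29326640e+01,
       -2.56249659e-03,  8.26762515e+01]), 'qd': array([ 0.00033169,  0.05976338, -0.04688014, -0.07716815, -0.04242873,
       -0.10820675]), 'tau': array([ 3.68251249e-04, -3.38777733e+01,  3.20017540e+01,  2.01145577e-02,
       -7.46754040e-05,  2.61837101e-06]), 'eef_pos': array([0.14326041, 0.50444499, 0.2301097 ]), 'tool_rot': array([[ 2.73262796e-01, -8.84848300e-04, -9.61939011e-01],
       [ 9.61936575e-01, -2.17987683e-03,  2.73264109e-01],
       [-2.33870585e-03, -9.99997233e-01,  2.55488705e-04]]), 'wrist_force': array([ 0.56285919, -0.37986424, -0.06982325]), 'wrist_torque': array([-0.02088415,  0.01801084, -0.03737873]), 'finger_gap': 0.9997073960156033}
side {'fx': 469.3604438546111, 'fy': 469.3604438546111, 'cx': 314.8528940077313, 'cy': 242.30436805681936, 'position': [0.35471769889551785, -0.7304673087822887, 0.818090551489817], 'rotation': [[0.9927481750044995, 0.07535005350084, -0.0936665920307573], [-0.11985491493813973, 0.6804694387685368, -0.7229081146779335]
[... 169 characters left out ...]
6, 'position': [0.3301201655940252, -0.004101594611491613, 1.3518793503790292], 'rotation': [[0.01867580526628461, 0.995199868443044, -0.096064749771202], [-0.9996143995419374, 0.01661073917837276, -0.022251642014914162], [-0.020549124703199213, 0.09644327449281216, 0.995126337848133]]}
wrist {'fx': 385.46806178955205, 'fy': 385.46806178955205, 'cx': 323.32352623127167, 'cy': 242.8072276119038, 'hand_eye': [[0.9999998258003631, -0.0003873268563701208, 0.0004453954967092315, -0.0019050258361037464], [0.0005436056014017493, 0.3103325002068223, -0.9506279208019992, -0.1427965899515815], [0.0002299830260672889, 0.9506279973224478, 0.31033265670006216, 0.07845208357422617], [0.0, 0.0, 0.0, 1.0]]}
```

View pics/top0.png

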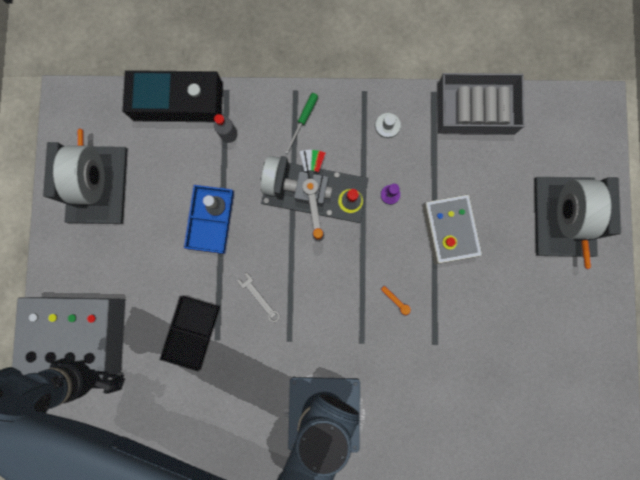

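View pics/side0.png

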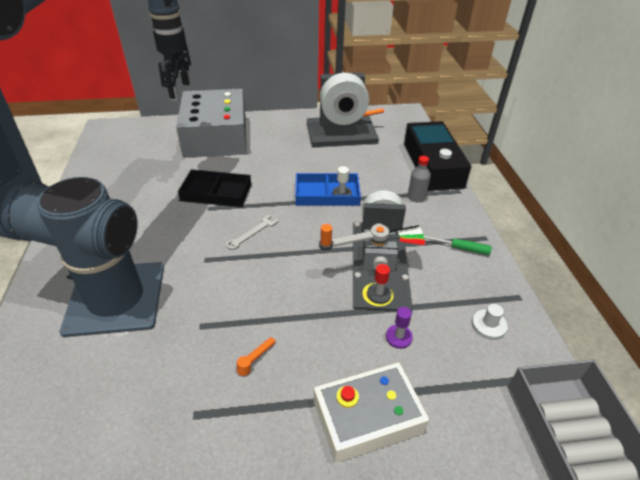

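```bash
cat > h.py <<'E'
from cell import bot
import cv2,numpy as np
def cam(d,o=None):
    if "position" in d: return np.array(d["position"]),np.array(d["rotation"])
    H=np.array(d["hand_eye"]);R=o["tool_rot"]
    return R@H[:3,3]+o["eef_pos"],R@H[:3,:3]
def back(d,uv,z,o=None):
    p,R=cam(d,o);u,v=uv
    r=R@np.array([(u-d["cx"])/d["fx"],-(v-d["cy"])/d["fy"],-1]);return p+r*(z-p[2])/r[2]
def proj(d,P,o=None):
    p,R=cam(d,o);c=R.T@(np.array(P)-p);return np.array([d["cx"]+d["fx"]*c[0]/-c[2],d["cy"]-d["fy"]*c[1]/-c[2]])
E
python3 - <<'E'
import cv2
t=cv2.imread("pics/top0.png");s=cv2.imread("pics/side0.png")
cv2.imwrite("pics/t1.png",cv2.resize(t[140:260,170:400],None,fx=3.4,fy=3.4,interpolation=cv2.INTER_CUBIC))
cv2.imwrite("pics/s1.png",cv2.resize(s[150:320,280:500],None,fx=3.5,fy=3.5,interpolation=cv2.INTER_CUBIC))
E
```

```text
(no output)
```

View pics/t1.png

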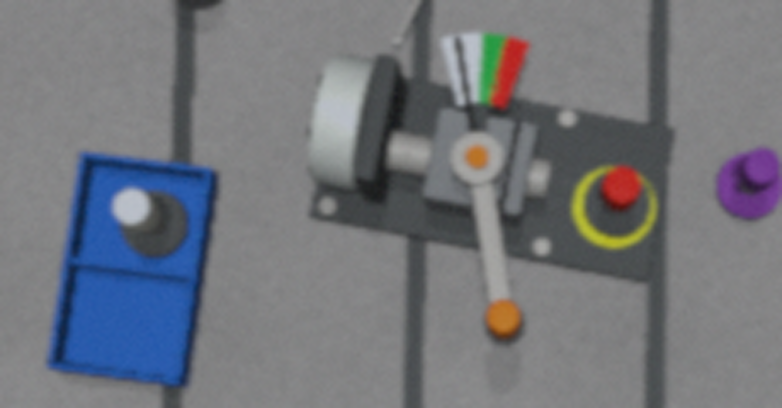

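View pics/s1.png

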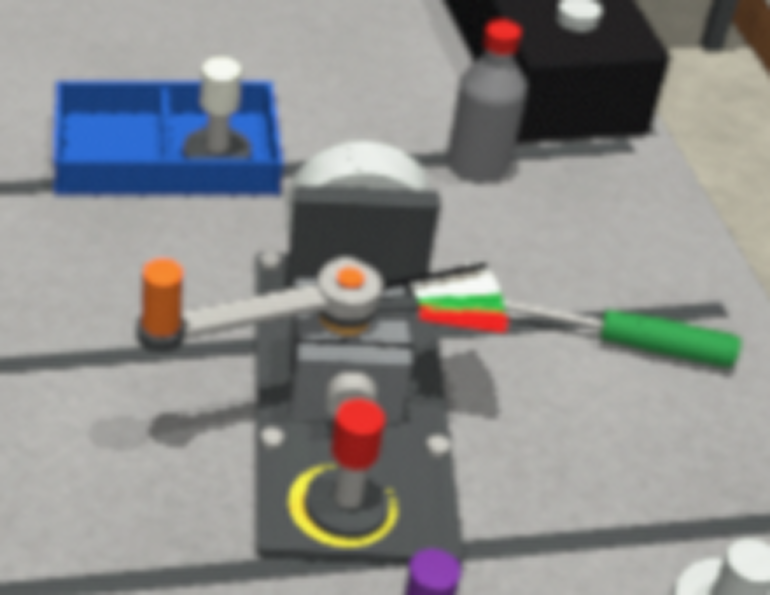

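```bash
cat > m.py <<'E'
from h import *
T=bot.get_image("top");S=bot.get_image("side")
t=lambda u,v:(170+u/3.4,140+v/3.4)
s=lambda u,v:(280+u/3.5,150+v/3.5)
def p(n,*a): print(n,back(*a).round(4))
p("knob T",T,t(503,314),.147); p("knob S",S,s(163,272),.147)
p("axisT ~z.11",T,t(477,157),.113);p("axisS",S,s(350,277),.113)
p("red T",T,t(622,182),.098);p("red S",S,s(360,415),.098)
p("redfoot ring T",T,t(614,206),.012);p("ring S",S,s(343,504),.012)
p("white T",T,t(131,207),.091);p("white S",S,s(221,69),.091)
for c in [(80,152),(217,170),(185,385),(49,368)]: p("tray",T,t(*c),.035)
for c in [(672,128),(645,280),(311,215)]: p("base",T,t(*c),.012)
for c in [(446,38),(528,42),(465,105),(505,107)]: p("scale",T,t(*c),.1)
E
python3 m.py
```

```text
knob T [0.4744 0.0236 0.147 ]
knob S [0.4772 0.0211 0.147 ]
axisT ~z.11 [0.5993 0.0466 0.113 ]
axisS [0.6032 0.0411 0.113 ]
red T [ 0.5846 -0.0654  0.098 ]
red S [ 0.5867 -0.0666  0.098 ]
redfoot ring T [ 0.5818 -0.0632  0.012 ]
ring S [ 0.5858 -0.0635  0.012 ]
white T [0.5606 0.3172 0.091 ]
white S [0.5649 0.3144 0.091 ]
tray [0.6158 0.3753 0.035 ]
tray [0.6025 0.2621 0.035 ]
tray [0.426  0.2818 0.035 ]
tray [0.4379 0.3928 0.035 ]
base [ 0.648  -0.1104  0.012 ]
base [ 0.5206 -0.0894  0.012 ]
base [0.5705 0.1873 0.012 ]
scale [0.6962 0.0733 0.1   ]
scale [0.6938 0.0092 0.1   ]
scale [0.6431 0.0573 0.1   ]
scale [0.6419 0.0262 0.1   ]
```

```bash
python3 -m jog '[[0.2,-0.3,0,0.0036],[0.2,-0.3,0,0.0036],[0.2,-0.3,0,0.0036],[0.2,-0.3,0,0.0036],[0.2,-0.3,0,0.0036],[0.2,-0.3,0,0.0036],[0.2,-0.3,0,0.0036],[0.2,-0.3,0,0.0036],[0.2,-0.3,0,0.0036],[0.2,-0.3,0,0.0036],[0.2,-0.3,0,0.0036],[0.2,-0.3,0,0.0036],[0.2,-0.3,0,0.0036],[0.2,-0.3,0,0.0036],[0.2,-0.3,0,0.0036],[0.2,-0.3,0,0.0036],[0.1,-0.02,0,0],[0,0,0,0]]' 0.1
python3 - <<'E'
from h import *
o=bot.get_obs();d=bot.get_image("wrist");cv2.imwrite("pics/w1.png",d["frame"])
print(o["eef_pos"],o["tool_rot"].round(3).tolist(),proj(d,[.4755,.0225,.147],o))
E
```

```text
time: 1.75
eef_pos: [0.475, 0.0209, 0.2305]
tool_rot: [[-0.081, -0.0, -0.997], [0.997, -0.0, -0.081], [-0.0, -1.0, 0.0]]
wrist_force: [-0.9, -0.4, -0.6]
finger_gap: 0.549
[0.4749696  0.0209325  0.23049892] [[-0.081, -0.0, -0.997], [0.997, -0.0, -0.081], [-0.0, -1.0, 0.0]] [329.42964046 252.0410494 ]
```

View pics/w1.png

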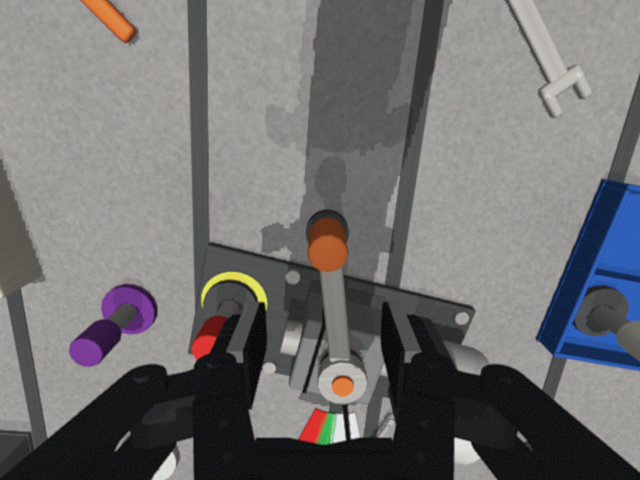

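```bash
python3 - <<'E'
from h import *
o=bot.get_obs();W=bot.get_image("wrist");T=bot.get_image("top");S=bot.get_image("side")
from scipy.optimize import least_squares
def tri(l):
    f=lambda P:np.concatenate([proj(d,P,o)-np.array(uv) for d,uv in l])
    r=least_squares(f,[.55,0,.1]);return r.x.round(4),r.fun.round(1)
t=lambda u,v:(170+u/3.4,140+v/3.4)
s=lambda u,v:(280+u/3.5,150+v/3.5)
print(tri([(T,t(477,157)),(S,s(350,277)),(W,(342,385))]))
print(tri([(T,t(503,316)),(S,s(163,272)),(W,(328,251))]))
print(tri([(T,t(622,185)),(S,s(360,415))]))
E
python3 -m jog '[[0,0,-0.25,0],[0,0,-0.25,0],[0,0,-0.25,0],[0,0,-0.2,0],[0,0,-0.15,0],[0,0,-0.1,0],[0,0,0,0]]'
```

```text
(array([0.6028, 0.0462, 0.1077]), array([ 0.3, -0.9, -0.9,  0.3,  0.1,  0.1]))
(array([0.4747, 0.023 , 0.1444]), array([ 0.3, -0.6, -1.3,  0.4,  0.1,  0.3]))
(array([ 0.5852, -0.0658,  0.0969]), array([ 0.1, -1.1, -0.8,  0.1]))
time: 2.53
eef_pos: [0.4711, 0.0241, 0.109]
tool_rot: [[-0.087, -0.005, -0.996], [0.996, 0.0, -0.087], [0.001, -1.0, 0.004]]
wrist_force: [-0.3, -0.3, -0.8]
finger_gap: 0.545
```

```bash
python3 -m jog '[[0.005,0.07,0,-0.005],[0.005,0.07,0,-0.005],[0.005,0.07,0,-0.005],[0.005,0.07,0,-0.006],[0.005,0.07,0,-0.006],[0.005,0.06,0,-0.006],[0.02,0.075,0,-0.006],[0.02,0.075,0,-0.006],[0.02,0.075,0,-0.006],[0.015,0.055,0,-0.006],[0,0,0,0],[0,0,0,0]]'
python3 - <<'E'
from h import *
o=bot.get_obs();print(o["wrist_force"],o["wrist_torque"])
T=bot.get_image("top")["frame"];S=bot.get_image("side")["frame"];W=bot.get_image("wrist")["frame"]
a=cv2.resize(T[130:250,250:370],(400,400),interpolation=cv2.INTER_CUBIC)
b=cv2.resize(S[170:300,300:430],(400,400),interpolation=cv2.INTER_CUBIC)
cv2.imwrite("pics/b1.png",np.hstack([a,b]));cv2.imwrite("pics/w2.png",W)
E
```

```text
time: 3.53
eef_pos: [0.4846, 0.0925, 0.1127]
tool_rot: [[0.267, 0.002, -0.964], [0.964, -0.0, 0.267], [0.0, -1.0, -0.002]]
wrist_force: [0.3, 0.7, -0.5]
finger_gap: 0.55
[ 0.29176454  0.7122692  -0.45387453] [-0.01001209 -0.02912133 -0.04170327]
```

View pics/b1.png

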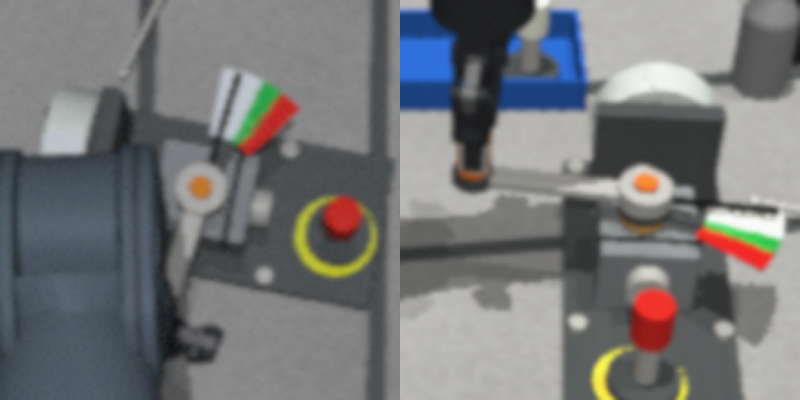

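View pics/w2.png

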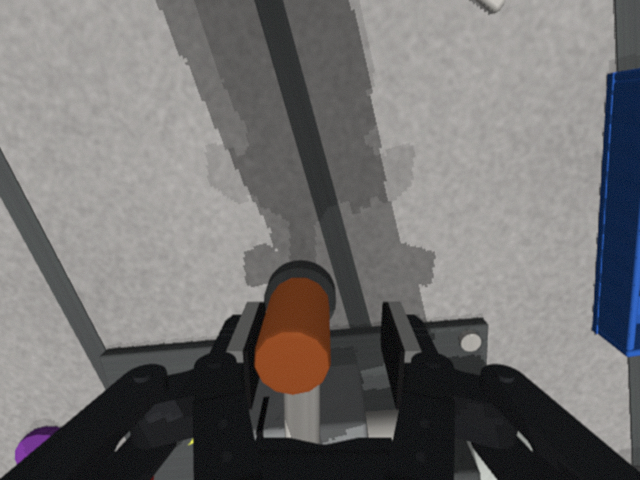

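```bash
python3 -m jog '[[0.01,0.035,0,-0.0046],[0.01,0.035,0,-0.0046],[0.01,0.03,0,-0.0046],[0.01,0.03,0,-0.0046],[0.013,0.03,0,-0.0046],[0.013,0.03,0,-0.0046],[0.013,0.03,0,-0.0046],[0.011,0.03,0,-0.0046],[0,0,0,0],[0,0,0,0]]'
cat > look.py <<'E'
from h import *
import sys
o=bot.get_obs();print(o["wrist_force"],o["wrist_torque"])
T=bot.get_image("top")["frame"];S=bot.get_image("side")["frame"]
a=cv2.resize(T[140:200,290:350],(400,400),interpolation=cv2.INTER_CUBIC)
b=cv2.resize(S[170:300,300:430],(400,400),interpolation=cv2.INTER_CUBIC)
cv2.imwrite(sys.argv[1],np.hstack([a,b]))
E
python3 look.py pics/b2.png
```

```text
time: 4.52
eef_pos: [0.4931, 0.1157, 0.1113]
tool_rot: [[0.483, 0.0, -0.876], [0.876, -0.002, 0.483], [-0.002, -1.0, -0.001]]
wrist_force: [0.2, -4.2, -0.4]
finger_gap: 0.55
[ 0.22750247 -4.23145535 -0.35630355] [-0.84496889 -0.09948677  0.06758922]
```

View pics/b2.png

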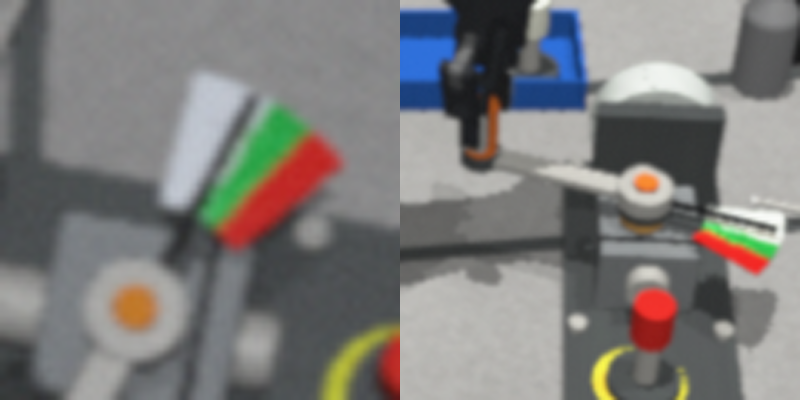

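```bash
python3 -m jog '[[0.014,0.025,0,-0.0035],[0.014,0.025,0,-0.0035],[0.015,0.025,0,-0.0035],[0.015,0.025,0,-0.0035],[0.016,0.025,0,-0.0035],[0.016,0.025,0,-0.0035],[0,0,0,0],[0,0,0,0]]'
python3 look.py pics/b3.png
```

```text
time: 5.28
eef_pos: [0.5014, 0.13, 0.1109]
tool_rot: [[0.594, -0.002, -0.804], [0.804, -0.004, 0.594], [-0.004, -1.0, -0.001]]
wrist_force: [-0.8, -6.6, -0.4]
finger_gap: 0.554
[-0.75612143 -6.56887163 -0.42072484] [-1.44006893  0.16746537  0.06919414]
```

View pics/b3.png

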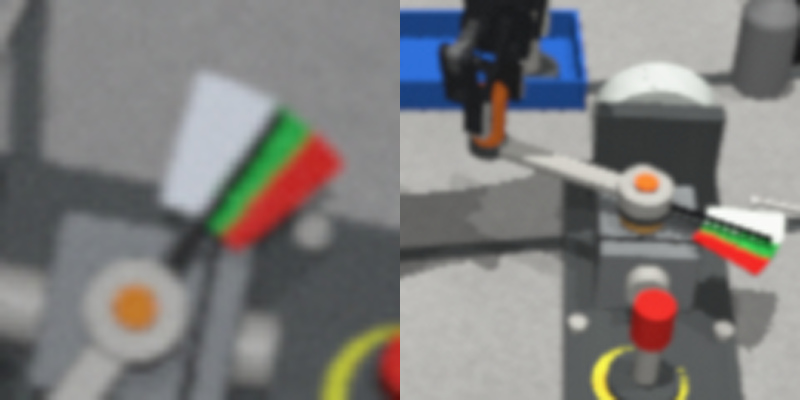

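```bash
python3 -m jog '[[0.01,0.015,0,-0.002],[0.01,0.015,0,-0.002],[0.01,0.015,0,-0.002],[0.005,0.01,0,-0.002],[0,0,0,0],[0,0,0,0]]'
python3 look.py pics/b4.png
```

```text
time: 5.88
eef_pos: [0.5043, 0.135, 0.1107]
tool_rot: [[0.634, -0.003, -0.773], [0.773, -0.005, 0.634], [-0.006, -1.0, -0.001]]
wrist_force: [-2.3, -8.0, -0.3]
finger_gap: 0.554
[-2.32557155 -8.03818565 -0.3447863 ] [-1.7263549   0.24326887  0.07681357]
```

View pics/b4.png

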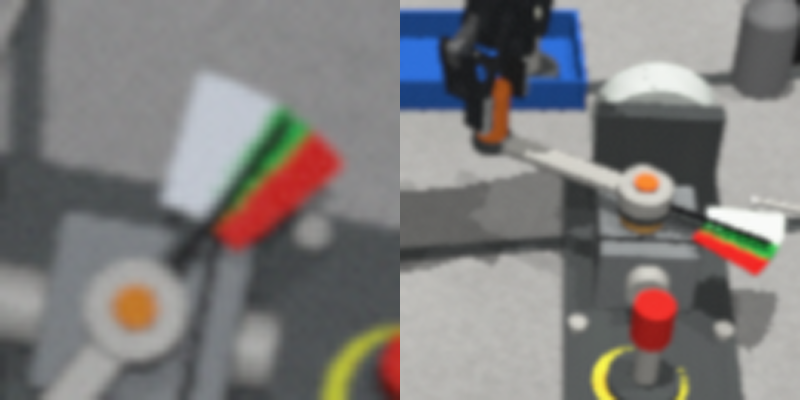

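Pointer is in the middle of the green (top crop about (255,160)). Hold for over two seconds.

```bash
python3 -m jog '[[0,0,0,0],[0,0,0,0],[0,0,0,0],[0,0,0,0],[0,0,0,0],[0,0,0,0],[0,0,0,0],[0,0,0,0],[0,0,0,0],[0,0,0,0],[0,0,0,0],[0,0,0,0],[0,0,0,0],[0,0,0,0]]'
python3 -m jog '[[0,0,0,0],[0,0,0,0],[0,0,0,0],[0,0,0,0],[0,0,0,0],[0,0,0,0],[0,0,0,0],[0,0,0,0],[0,0,0,0],[0,0,0,0],[0,0,0,0],[0,0,0,0],[0,0,0,0],[0,0,0,0]]'
python3 look.py pics/b5.png
```

```text
time: 7.15
eef_pos: [0.5043, 0.1349, 0.1107]
tool_rot: [[0.634, -0.003, -0.773], [0.773, -0.005, 0.634], [-0.006, -1.0, -0.001]]
wrist_force: [-1.4, -8.1, 0.0]
finger_gap: 0.549
time: 8.32
eef_pos: [0.5043, 0.1349, 0.1107]
tool_rot: [[0.634, -0.003, -0.773], [0.773, -0.005, 0.634], [-0.006, -1.0, -0.001]]
wrist_force: [-1.3, -7.4, 0.2]
finger_gap: 0.551
[-1.31542571 -7.43295304  0.2353758 ] [-1.70256593  0.36430387  0.08241447]
```

View pics/b5.png

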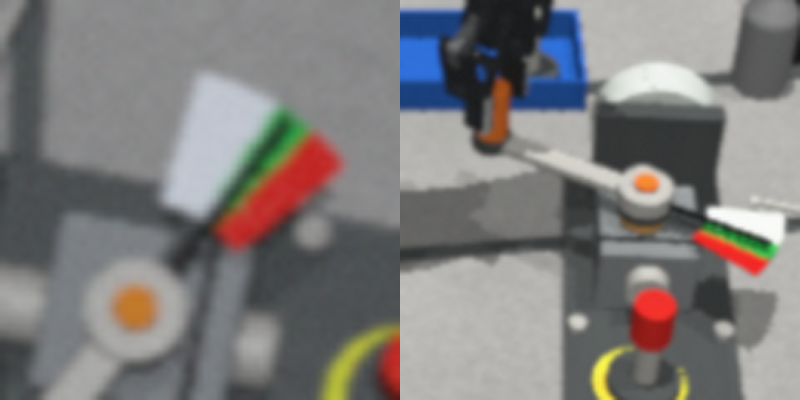

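```bash
python3 -m jog '[[-0.03,-0.045,0,0.006],[-0.03,-0.045,0,0.006],[-0.03,-0.045,0,0.006],[-0.03,-0.05,0,0.007],[-0.03,-0.055,0,0.007],[-0.025,-0.06,0,0.007],[-0.02,-0.06,0,0.007],[-0.02,-0.06,0,0.007],[-0.02,-0.05,0,0.007],[0,0,0,0],[0,0,0,0],[0,0,0,0],[0,0,0,0]]'
python3 look.py pics/b6.png
python3 - <<'E'
from h import *
cv2.imwrite("pics/w3.png",bot.get_image("wrist")["frame"])
E
```

```text
time: 9.5
eef_pos: [0.4821, 0.0911, 0.1114]
tool_rot: [[0.305, 0.0, -0.952], [0.952, 0.001, 0.305], [0.001, -1.0, 0.0]]
wrist_force: [0.6, 0.3, -0.3]
finger_gap: 0.549
[ 0.59035391  0.25328054 -0.32022583] [ 0.01722422  0.04550357 -0.02069034]
```

View pics/b6.png

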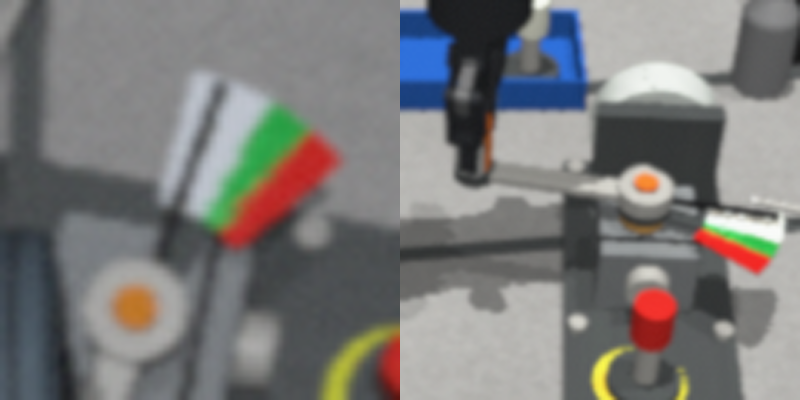

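View pics/w3.png

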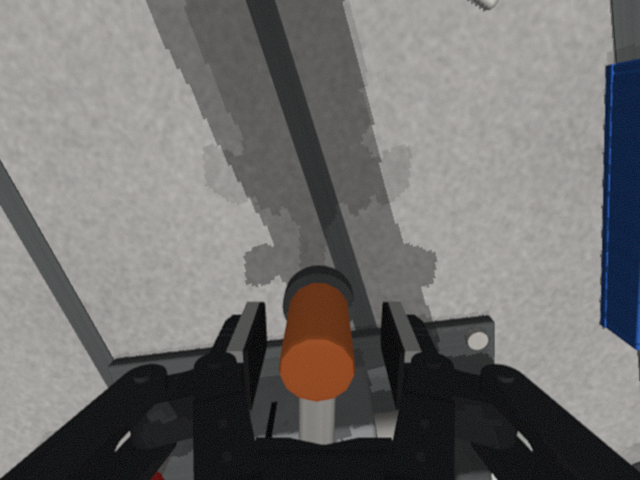

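```bash
python3 -m jog '[[0,0,0.1,0],[0,0,0.2,0],[0,0,0.3,0],[0,0,0.3,0],[0,0,0.3,0],[0.13,-0.2,0,0.003],[0.13,-0.2,0,0.003],[0.13,-0.2,0,0.003],[0.13,-0.2,0,0.003],[0.13,-0.2,0,0.003],[0.13,-0.2,0,0.003],[0.13,-0.2,0,0.003],[0.12,-0.17,0,0.003],[0,0,0,0],[0,0,0,0],[0,0,0,0]]' 0.2
python3 - <<'E'
from h import *
o=bot.get_obs();d=bot.get_image("wrist");cv2.imwrite("pics/w4.png",d["frame"])
print(proj(d,[.5852,-.0658,.098],o))
E
```

```text
time: 10.98
eef_pos: [0.5848, -0.0661, 0.2317]
tool_rot: [[0.158, -0.0, -0.987], [0.987, 0.001, 0.158], [0.001, -1.0, 0.0]]
wrist_force: [-0.1, 0.5, 0.1]
finger_gap: 0.598
[326.60651044 228.55246787]
```

View pics/w4.png

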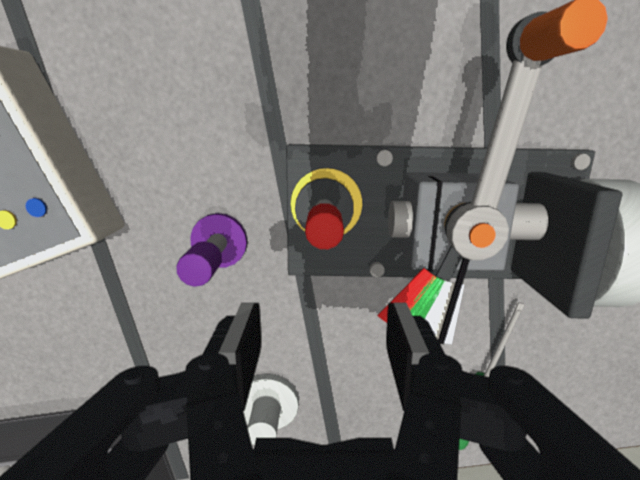

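```bash
python3 -m jog '[[0.02,-0.01,-0.25,0],[0,0,-0.25,0],[0,0,-0.25,0],[0,0,-0.25,0],[0,0,-0.25,0],[0,0,-0.2,0],[0,0,-0.15,0],[0,0,-0.1,0],[0,0,0,0],[0,0,0,0],[0,0,0,0]]'
python3 - <<'E'
from h import *
o=bot.get_obs();cv2.imwrite("pics/w5.png",bot.get_image("wrist")["frame"]);cv2.imwrite("pics/s5.png",bot.get_image("side")["frame"]);print(o["eef_pos"],o["wrist_force"])
E
```

```text
time: 11.95
eef_pos: [0.5879, -0.0674, 0.063]
tool_rot: [[0.158, 0.003, -0.988], [0.988, -0.001, 0.158], [-0.0, -1.0, -0.003]]
wrist_force: [0.8, 0.2, -0.0]
finger_gap: 0.597
[ 0.58792245 -0.06737315  0.06301319] [ 0.83463113  0.1814095  -0.02285869]
```

View pics/w5.png

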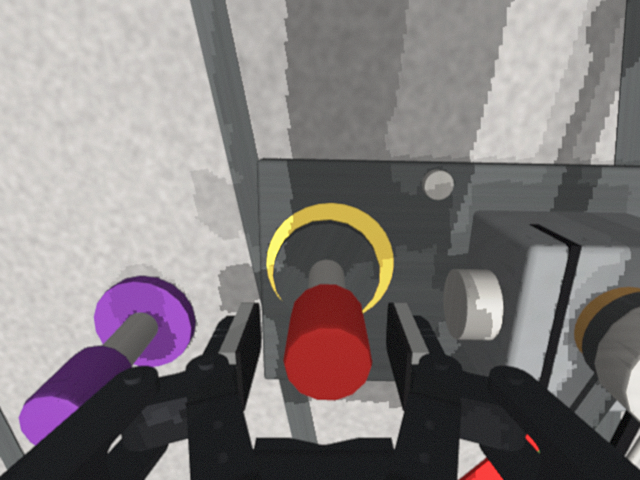

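View pics/s5.png

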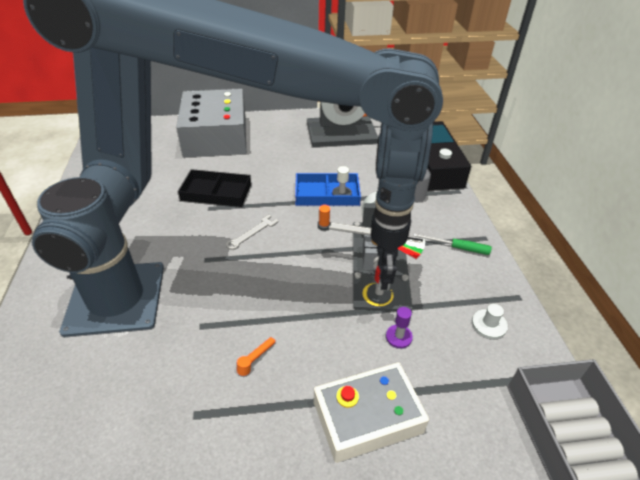

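The red head sits between the pads, nearly centred (wrist picture (328,350)). Close on it.

```bash
python3 -m jog '[[0,0,0,0],[0,0,0,0],[0,0,0,0],[0,0,0,0],[0,0,0,0],[0,0,0,0],[0,0,0,0],[0,0,0,0]]' -1
python3 -m jog '[[0,0,0.05,0],[0,0,0.1,0],[0,0,0.2,0],[0,0,0.2,0],[0,0,0.2,0],[0,0,0.2,0],[0,0,0.2,0],[0,0,0.2,0],[0,0,0.2,0],[0,0,0,0],[0,0,0,0]]'
python3 - <<'E'
from h import *
o=bot.get_obs();cv2.imwrite("pics/w6.png",bot.get_image("wrist")["frame"]);cv2.imwrite("pics/s6.png",cv2.resize(bot.get_image("side")["frame"][130:330,280:480],(600,600)))
print(o["eef_pos"],o["wrist_force"])
E
```

```text
time: 12.72
eef_pos: [0.5879, -0.0674, 0.0626]
tool_rot: [[0.158, 0.002, -0.987], [0.987, -0.0, 0.158], [0.0, -1.0, -0.002]]
wrist_force: [-0.2, 1.8, 5.9]
finger_gap: 0.335
time: 13.63
eef_pos: [0.5876, -0.0678, 0.2173]
tool_rot: [[0.158, 0.002, -0.987], [0.987, -0.001, 0.158], [-0.0, -1.0, -0.002]]
wrist_force: [-0.1, -0.2, -2.1]
finger_gap: 0.337
[ 0.58758225 -0.06782803  0.21727844] [-0.14104016 -0.17429395 -2.13215506]
```

View pics/w6.png

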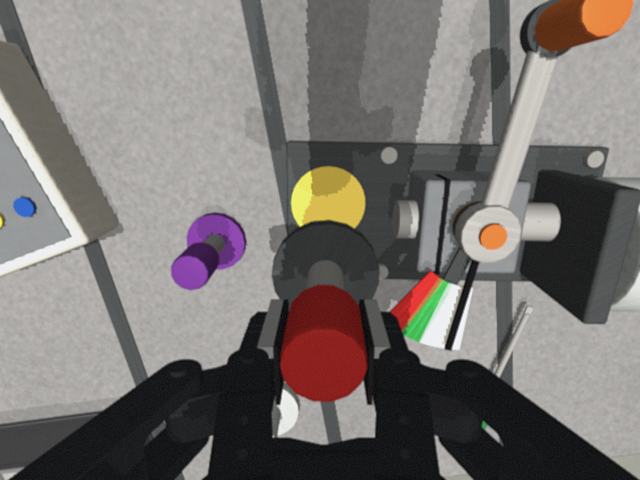

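View pics/s6.png

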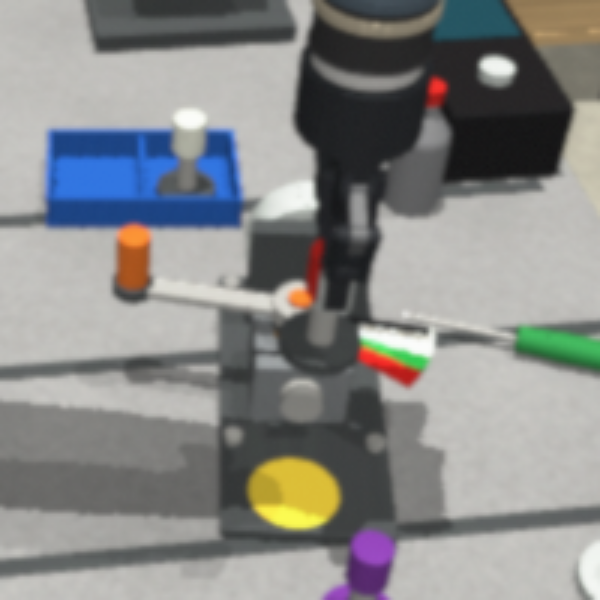

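```bash
python3 -m jog '[[-0.03,0.1,0.1,0],[-0.06,0.2,0.1,0],[-0.08,0.3,0.1,0],[-0.08,0.3,0,0],[-0.08,0.3,0,0],[-0.08,0.3,0,0],[-0.08,0.3,0,0],[-0.08,0.3,0,0],[-0.08,0.3,0,0],[-0.08,0.3,0,0],[-0.08,0.3,0,0],[-0.08,0.3,0,0],[-0.08,0.3,0,0],[-0.08,0.25,0,0],[-0.08,0.25,0,0],[-0.06,0.2,0,0],[0,0,0,0],[0,0,0,0],[0,0,0,0]]'
python3 - <<'E'
from h import *
o=bot.get_obs();d=bot.get_image("wrist");f=d["frame"].copy()
c=np.array([.4768,.3323,.005]);print(proj(d,c,o))
cv2.imwrite("pics/w7.png",f);cv2.imwrite("pics/s7.png",cv2.resize(bot.get_image("side")["frame"][80:280,230:430],(600,600)))
E
```

```text
time: 15.32
eef_pos: [0.4673, 0.3622, 0.2456]
tool_rot: [[0.158, -0.001, -0.988], [0.988, -0.002, 0.158], [-0.002, -1.0, 0.001]]
wrist_force: [0.2, 0.6, -2.1]
finger_gap: 0.337
[298.47366187 212.9236595 ]
```

View pics/w7.png

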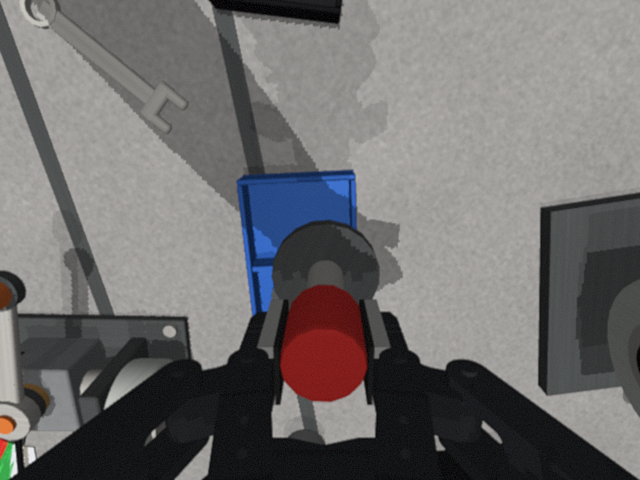

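View pics/s7.png

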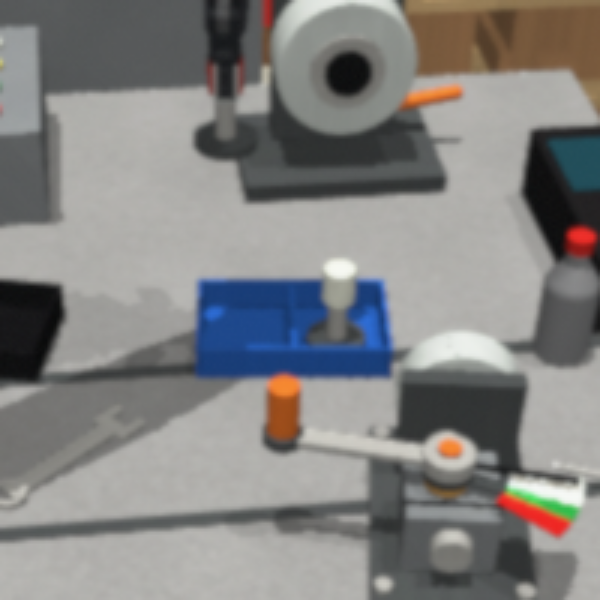

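```bash
python3 - <<'E'
from h import *
o=bot.get_obs();d=bot.get_image("wrist")
a=back(d,(238,181),.035,o);b=back(d,(354,171),.035,o);print(a,b,np.linalg.norm(a-b))
y=(b-a)/np.linalg.norm(b-a);x=np.array([y[1],-y[0],0])
print("free",(a+b)/2+x*.046,"ang",np.degrees(np.arctan2(y[1],y[0])),"pos",o["eef_pos"])
E
```

```text
[0.43248957 0.28553776 0.035     ] [0.44035681 0.39187385 0.035     ] 0.1066267273136009
free [0.48229781 0.33531178 0.035     ] ang 85.76869780344104 pos [0.46797213 0.36159189 0.24601455]
```

```bash
python3 -m jog '[[0.06,-0.14,0,0],[0.06,-0.14,0,0],[0,0,-0.1,0],[0,0,-0.2,0],[0,0,-0.25,0],[0,0,-0.25,0],[0,0,-0.25,0],[0,0,-0.25,0],[0,0,-0.2,0],[0,0,-0.15,0],[0,0,-0.1,0],[0,0,0,0],[0,0,0,0],[0,0,0,0]]'
python3 - <<'E'
from h import *
cv2.imwrite("pics/w8.png",bot.get_image("wrist")["frame"]);cv2.imwrite("pics/s8.png",cv2.resize(bot.get_image("side")["frame"][130:250,270:390],(600,600)))
E
```

```text
time: 16.63
eef_pos: [0.4809, 0.3348, 0.0727]
tool_rot: [[0.158, 0.002, -0.987], [0.987, 0.001, 0.158], [0.001, -1.0, -0.002]]
wrist_force: [0.7, -0.1, -1.7]
finger_gap: 0.337
```

View pics/w8.png

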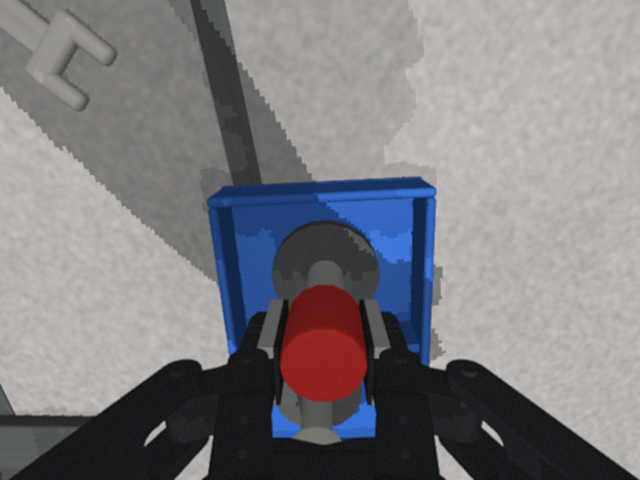

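View pics/s8.png

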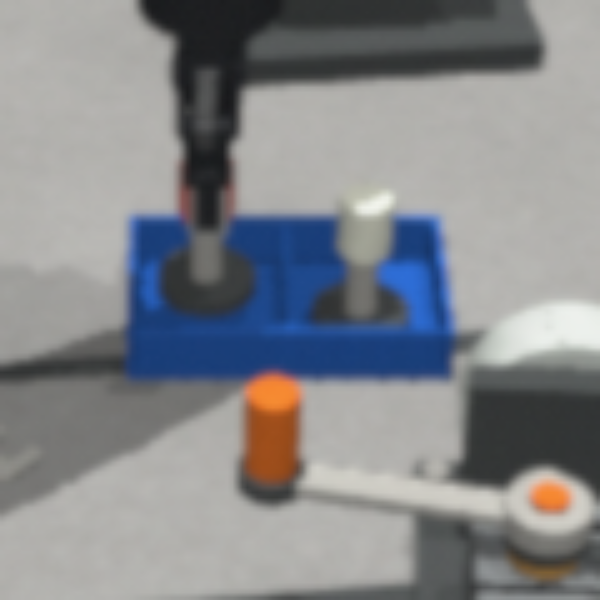

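```bash
python3 -m jog '[[0,0,-0.05,0],[0,0,-0.05,0],[0,0,-0.03,0],[0,0,-0.02,0],[0,0,-0.01,0],[0,0,0,0],[0,0,0,0]]'
```

```text
time: 17.32
eef_pos: [0.4797, 0.3344, 0.0556]
tool_rot: [[0.158, -0.0, -0.987], [0.987, -0.0, 0.158], [-0.0, -1.0, 0.0]]
wrist_force: [-2.5, -1.2, 2.9]
finger_gap: 0.337
```

```bash
python3 -m jog '[[0,0,0,0],[0,0,0,0],[0,0,0,0],[0,0,0,0],[0,0,0,0],[0,0,0,0],[0,0,0,0],[0,0,0,0]]' 0.2
python3 -m jog '[[0,0,0.05,0],[0,0,0.1,0],[0,0,0.2,0],[0,0,0.3,0],[0,0,0.3,0],[0,0,0.3,0],[0,0,0.3,0],[-0.3,0.1,0.1,0],[-0.3,0.1,0,0],[-0.3,0.1,0,0],[0,0,0,0],[0,0,0,0],[0,0,0,0],[0,0,0,0]]'
python3 - <<'E'
from h import *
T=bot.get_image("top")["frame"]
cv2.imwrite("pics/w9.png",bot.get_image("wrist")["frame"]);cv2.imwrite("pics/s9.png",np.hstack([cv2.resize(bot.get_image("side")["frame"][130:290,270:430],(400,400)),cv2.resize(T[140:260,230:350],(400,400))]))
E
```

```text
time: 17.98
eef_pos: [0.48, 0.3345, 0.0553]
tool_rot: [[0.158, -0.0, -0.987], [0.987, 0.0, 0.158], [0.0, -1.0, 0.0]]
wrist_force: [0.9, 0.1, 0.2]
finger_gap: 0.597
time: 19.15
eef_pos: [0.3908, 0.3643, 0.2206]
tool_rot: [[0.159, 0.001, -0.987], [0.987, 0.0, 0.159], [0.0, -1.0, -0.001]]
wrist_force: [-0.5, 0.5, -1.3]
finger_gap: 0.601
```

View pics/w9.png

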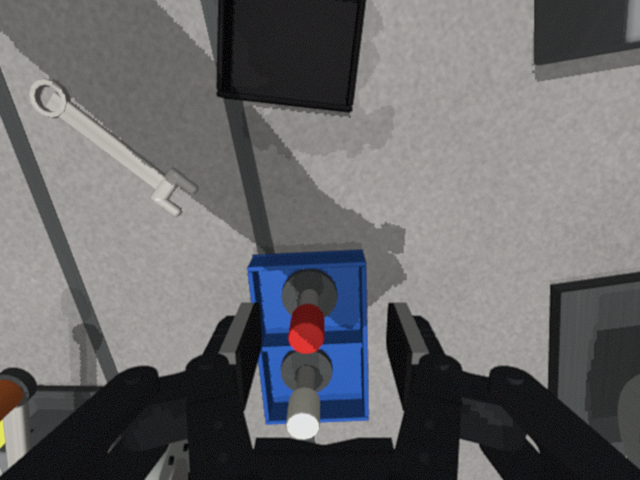

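View pics/s9.png

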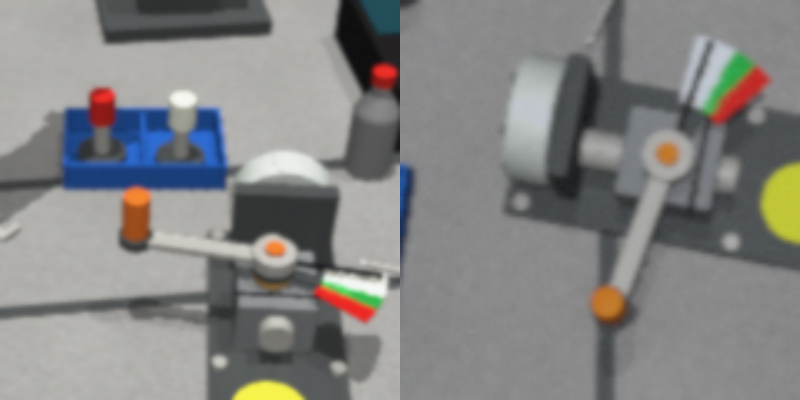

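```bash
python3 -c "
from cell import bot
print(bot.sign_off())"
```

```text
the job is handed in; nothing more can be done
None
```

The proof-check is done and the red hold marker is in the empty compartment of the blue tray. I handed the job in after about 19 s on the robot's clock. No verdict came back.

- **Proof-check:** I swung the handle clockwise through its free play and pressed it until the pointer stood mid-green. That took about 8 N at the knob. I held it there for over 2.4 s; the pictures taken at the start and end of the hold look the same.
- **Spring-back:** I eased the handle back and let it go. The pointer returned to its rest mark, and the sideways force on the tool dropped to about 0.6 N. The red marker was still in its place on the stand at that point.
- **Marker:** I gripped the red marker by its head and carried it to the tray. I lowered it until the floor showed about 3 N of contact, then opened the fingers.

The last pictures, with the gripper clear of everything, show:
- The red marker is upright, roughly in the middle of the empty compartment.
- The white marker is standing in the other compartment.
- The pointer is at rest.

I saw no sign that the screw had turned. I judged that only from the scale staying still in the pictures and the roughly 1 N m I applied, and did not measure it directly. No check failed or disagreed with another.

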